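# Re-zero the filter tester with its stylus

### The arm

A 6-joint arm with a two-finger parallel gripper is mounted at the origin on a cart in front of the work surface, level with it; the furniture and walls round the work are solid. World frame = base frame: x ahead of the robot, y to its left, z up, the work surface at z = 0. Lengths are in m, angles in rad, forces in N, time in s.
With the tool pointing down it reaches from about 0.35 to 0.975 m from the base axis. Payload 4.9 kg.
Tool frame: the origin (TCP) lies at the very end of the fingers, on their centre line; the grasp point (between the pads) lies 19 mm behind it; z points along the fingers, x is the direction in which the jaws open and shut, and the axes are right-handed (so a half turn about z gives the same grasp; the last joint's range is limited). The gripper opens to 85 mm and grips with 20 to 120 N. Pads are 22 mm wide; open, the fingers measure 114 mm over their backs; the gripper's body (76 mm by 85 mm) begins 54 mm behind the grasp point. The pads swing forward as they close: fully open they stand 13 mm farther back than shut.
Start: joints at [1.132, 0.053, 1.613, -0, 1.476, -0.119], TCP at [0.196, 0.593, 0.231] pointing down, gripper open.
Joint ranges: [-3.01, 3.01], [-1.01, 2.22], [0.06, 2.58], [-1.02, 4.17], [0.09, 2.62], [-3.14, 3.14]. Speed limits (rad/s): [2.57, 2.57, 3.14, 3.14, 3.14, 3.14].

### API

Orientations are given as a unit quaternion [w, x, y, z].
In Python, from plant import manip, imaging gives the robot as it stands.
- The arm moves only by the shell command python3 -m pendant 'ROWS'. ROWS is JSON, a list that holds one entry, the list of rows, each a list of 7 numbers: the turn, a rotation vector about the world's x, y, z in units of pi rad (1.0 is pi rad), then the shift along the world's x, y, z in units of 250 mm (1.0 is 250 mm), then the opening, from 0 (shut) to 1 (fully open). In form: [[[ax, ay, az, tx, ty, tz, claw], ...]]. A call has 1 to 20 rows; each row shifts and turns the commanded pose from where the row before left it; what a row does not reach is not made up. A row lasts 1/8 s, in which the tool goes at most 62.5 mm and 10.7 degrees, less where a joint would pass 70% of its speed; a pose out of reach is approached as far as the arm can. A call with a number of a shift or a turn outside -1 to 1 is refused whole. A call with a gripper value outside its range is refused whole. The fingers move at their own pace and stop on an object; the grip force is fixed at half the most. Time passes only in rows, so rows that do not move let the fingers close. It gives the time, the measured TCP pose, the force and the opening at its end, in the units of the state.
- manip.state(): the state, without advancing time (a new reading comes with each control period).
- imaging.grab_frame(name): name is "scene" or "top"; returns a dict with "frame" (400x640x3 uint8, blue, green, red), "mtx" (3x3 intrinsics, pixels), "world_to_cam" (4x4, takes a point from world to camera coordinates). Camera axes: x right, y down, z forward; pixel columns grow to the right and rows downward; lengths in m; the calibration is good to about 2 mm. A picture is of the moment at which its call begins. There is no depth.
- manip.job_done(): hands the job in, once; it reports no verdict.
The state is a dict: "time": time; "joint_pos": joint angles; "joint_vel": joint speeds; "joint_efforts": joint torques, N m; "tool_pos": TCP position; "tool_rot": TCP orientation; "contact_force": force on the tool from outside, world axes, zero at the start; "ft_torque": the same for the moment, N m; "gripper_width": opening from 0.0 (shut) to 1.0 (fully open).
Only numpy, scipy, OpenCV 4.12 (cv2) and the standard library are available. Lean on these libraries where they do the work, as an engineer would, in place of code of your own. Each camera call takes 0.05 s, during which the arm holds its last target. There are 200 camera calls.

### The job

Re-zero the filter tester: stand the black filter cube upright in the square nest of the tester's open drawer, let go of it and slide the drawer fully shut. Then take the stylus from its stand, reach its thin pin through the round hole in the tester's top and press the recessed zero button all the way down, and finish while still gripping the stylus and holding the button down. Do not press the button before the drawer is shut, and leave the other small things on the table where they stand.

Things in the scene. Friction and masses are not known exactly. Their poses are not given: they have to be found in the camera images.
- tester: Filter tester: low white instrument box, 135 (x, depth) x 166 (y, width) x 62 mm high, fixed to the table. Origin: centre of its underside; z up, its front (with drawer and small display) faces its own -x. The drawer takes up its right part (own -y), a 50 mm wide grey-topped control bay its left part (own +y).
- aperture (a point): Centre of the mouth of the round 12 mm hole in the grey top of the control bay, level with the tester's flat top, 62 mm above the table (at own x -18, y +54.5 mm of the tester). The hole goes straight down, its rim is chamfered 1.5 mm and framed by a thin steel ring; the button's flat cap lies 14.5 mm below the mouth and fills the hole.
- zero_button (a joint): Press depth of the recessed zero button, m: 0 up, 0.005 fully down (straight down). A spring pushes it back: 3 N at the start, 5 N at full depth; it does not latch.
- drawer (a joint): How far the drawer is pulled out, m: 0 fully shut, up to 0.095; it slides along the tester's own x, opening towards the tester's -x, with about 1.5 N of friction, and stays where it is left. It starts 0.065 to 0.085 open.
- drawer_front (a point): Centre of the outer face of the drawer's flat white front panel (108 mm wide, 9 to 52 mm above the table), 31 mm above the table; moves with the drawer, axes as the tester's. A 50 mm wide, 6 mm thick pull lip stands out 12 mm from the face, its middle 17 mm above this point. Drawer shut: this point is at x -75.5, y -25 mm in the tester's frame.
- nest (a point): Centre of the nest's floor, 14 mm above the table: a square of 42 x 42 mm inside, framed by an aluminium rim 4 mm wide and 5 mm high on the black drawer tray (100 mm wide, side walls 6 mm above its floor). Moves with the drawer, axes as the tester's. It lies 44 mm behind the front panel's outer face (panel 8 mm thick). The tester's roof leaves 41 mm above the nest floor.
- cube: Fluorescence filter cube: black, 30 (x) x 34 (y) mm block, 28 mm high with a low round ring on top (31 mm in all), 60 g. Origin: centre of its underside; z up as it stands. It starts near the table's front edge on a rim 2 mm above z = 0.
- stand: Stylus stand, fixed: aluminium block 56 x 56 mm on a black 64 x 64 mm foot, 44 mm high, with one upright 8 mm hole in the centre of its top. Origin: centre of its underside.
- stylus: Stylus, 102 mm long, about 40 g, standing upright in the stand's hole. Origin: tip of its pin; z runs along it to the handle (up). Steel pin 6 mm thick from 0 to 34 mm, steel collar 18 mm in diameter from 34 to 38 mm (rests on the stand's top, so the tip starts 10 mm above the table), round aluminium handle 12 mm thick with black rings from 38 to 100 mm.
- stylus_tip (a point): The tip of the stylus's pin (the same point as the stylus's origin).
- coverslips: Bystander: pale blue and white coverslip box, 32 x 32 x 25 mm. Origin: centre of its underside.
- jar: Bystander: objective jar, black with red cap, 36 mm in diameter, 50 mm high. Origin: centre of its underside.
- oil: Bystander: brown dropper bottle, 29 mm in diameter, 75 mm high. Origin: centre of its underside.
- objective: Bystander: spare microscope objective, silver, 26 mm in diameter, 46 mm high. Origin: centre of its underside.
Things that resemble listed ones, but are neither listed nor needed, are in the scene too. Leave any purple look-alike of the cube alone. What is shaped like the stylus but purple is not meant.

How it is judged:
By the outcome, as a careful person would: the job done as asked, in the order asked, and still so for the second after the job is handed in, while the arm keeps its last pose, push and grip.
It also fails if it takes over 59 s, if anything falls off the work surface, if the arm or the gripper's body presses on something with over 40 N, if the wrist force passes 120 N, or if a joint passes its speed limit or range.

## Working session

There is one attempt and no reset: what is moved stays moved. The work goes in short steps, Python scripts to look and compute and a shell command to move; the robot and the scene stay as the last step left them, time stands still between calls to the robot, and variables do not carry over. Pictures are saved under pics/ and viewed, about 8 in all and at most 12, crops included, and the job is handed in when it is done.

```bash
mkdir -p pics; cat > h.py <<'E'
import numpy as np, cv2
from plant import manip, imaging
def grab(n):
    f=imaging.grab_frame(n); np.savez(f'cal_{n}.npz',K=f['mtx'],T=f['world_to_cam']); return f
def ray(f,u,v,z):
    K,T=np.array(f['mtx']),np.array(f['world_to_cam']); R,t=T[:3,:3],T[:3,3]
    c=-R.T@t; d=R.T@np.linalg.inv(K)@np.array([u,v,1.]); return c+d*(z-c[2])/d[2]
def proj(f,p):
    K,T=np.array(f['mtx']),np.array(f['world_to_cam']); q=K@(T[:3,:3]@np.array(p)+T[:3,3]); return q[:2]/q[2]
class L(dict): pass
def load(n):
    d=np.load(f'cal_{n}.npz'); return {'mtx':d['K'],'world_to_cam':d['T']}
E
python3 - <<'E'
from h import *
for n in ('top','scene'):
    f=grab(n); im=f['frame']; cv2.imwrite(f'pics/{n}0.png',cv2.resize(im,(800,500),interpolation=cv2.INTER_CUBIC)); cv2.imwrite(f'{n}0_raw.png',im)
    print(n,np.round(f['mtx'],1).tolist(),np.round(f['world_to_cam'],3).tolist())
print(manip.state())
E
```

```text
top [[467.7, 0.0, 319.0], [0.0, 467.7, 193.9], [0.0, 0.0, 1.0]] [[-0.021, -1.0, 0.021, 0.075], [-0.998, 0.02, -0.066, 0.527], [0.065, -0.022, -0.998, 1.082], [0.0, 0.0, 0.0, 1.0]]
scene [[398.3, 0.0, 318.8], [0.0, 398.3, 193.1], [0.0, 0.0, 1.0]] [[0.794, -0.608, -0.005, -0.365], [-0.254, -0.324, -0.911, 0.241], [0.552, 0.725, -0.412, 0.551], [0.0, 0.0, 0.0, 1.0]]
{'time': 0.1, 'joint_pos': array([ 1.13199734e+00,  5.33316881e-02,  1.61415272e+00, -5.12376164e-06,
        1.47599790e+00, -1.18982322e-01]), 'joint_vel': array([ 0.00293655, -0.00128943, -0.00442725,  0.00012924, -0.00369633,
       -0.00038631]), 'joint_efforts': array([-7.94864854e-05, -3.94905138e+01, -3.71362209e+01, -1.46992825e-04,
        3.93023685e-03,  1.54799949e-05]), 'tool_pos': array([0.19624551, 0.59279931, 0.23016301]), 'tool_rot': array([ 4.60589557e-04,  8.10675918e-01,  5.85494375e-01, -8.24959918e-04]), 'contact_force': array([ 0.42383824,  0.38213661, -0.91243475]), 'ft_torque': array([-2.12168998e-02,  6.65040009e-05, -5.15051335e-03]), 'gripper_width': 1.001127574539674}
```

View pics/top0.png

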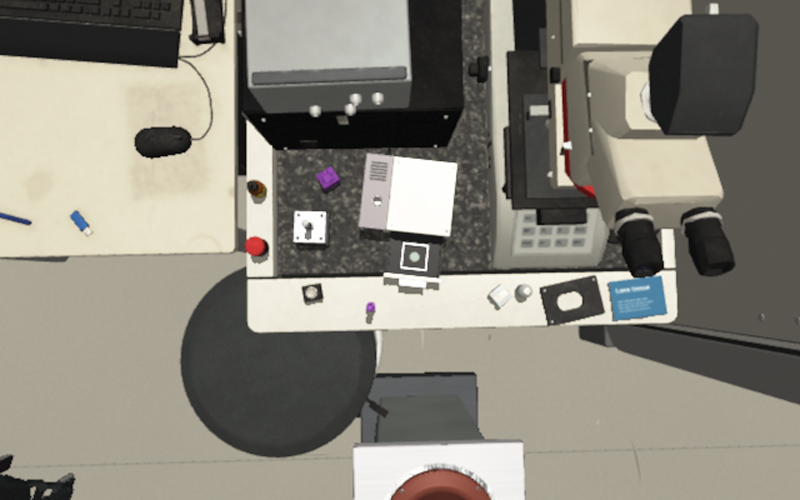

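View pics/scene0.png

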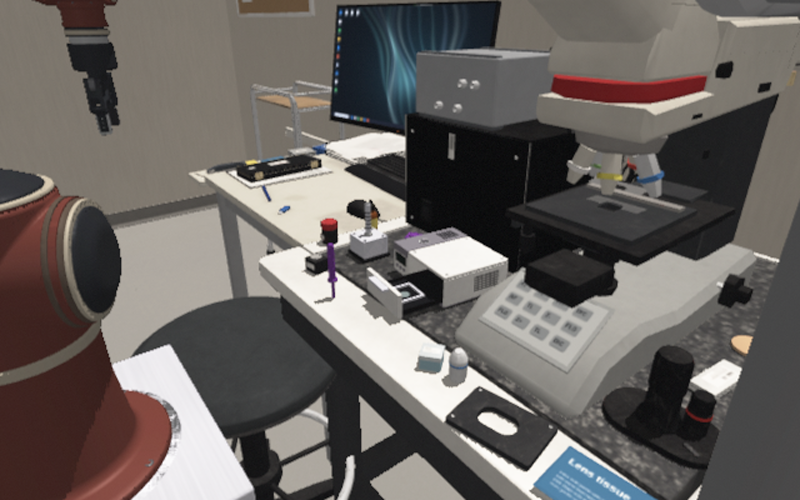

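The top view shows the tester (~410,190), open drawer with nest (414,257), stylus stand (310,227), cube (313,293), and a purple cube (327,178) and purple stylus (370,310) to leave alone. The bystanders are well clear. Next I zoom in for exact pixels.

```bash
python3 - <<'E'
import cv2
im=cv2.imread('top0_raw.png')[115:245,195:375]
cv2.imwrite('pics/topcrop.png',cv2.resize(im,None,fx=4.4,fy=4.4,interpolation=cv2.INTER_CUBIC))
im=cv2.imread('scene0_raw.png')[150:260,235:415]
cv2.imwrite('pics/scenecrop.png',cv2.resize(im,None,fx=4.4,fy=4.4,interpolation=cv2.INTER_CUBIC))
E
```

```text
(no output)
```

View pics/topcrop.png

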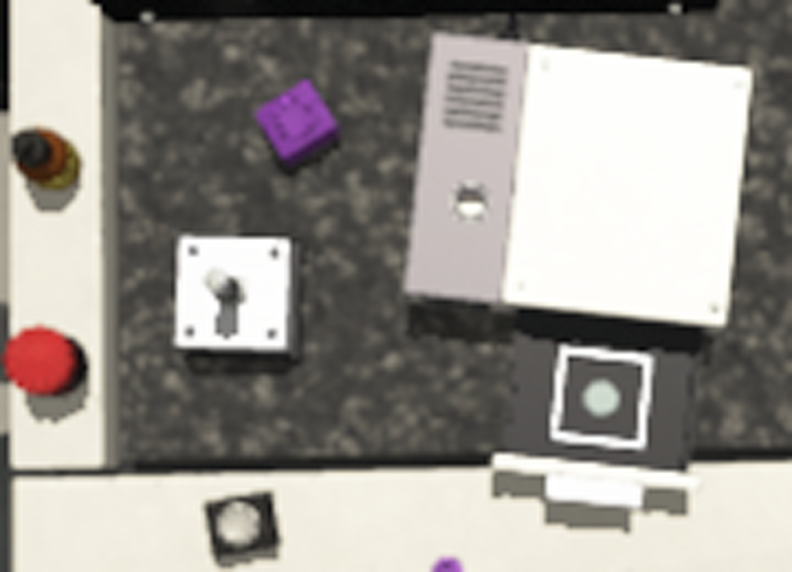

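View pics/scenecrop.png

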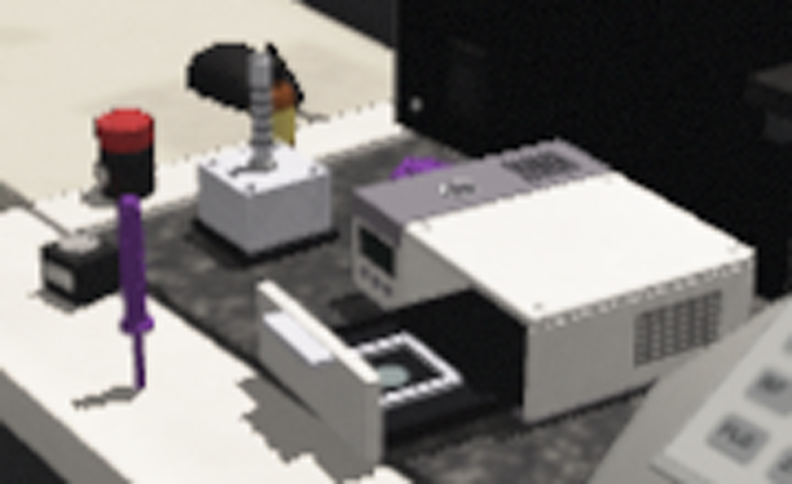

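```bash
cat > m.py <<'E'
from h import *
t,s=load('top'),load('scene')
def T(u,v,z): return ray(t,(u+.5)/4.4-.5+195,(v+.5)/4.4-.5+115,z)[:2]
def S(u,v,z): return ray(s,(u+.5)/4.4-.5+235,(v+.5)/4.4-.5+150,z)[:2]
def show(n,P):
    P=np.array(P); c=P.mean(0); e=np.diff(np.vstack([P,P[:1]]),axis=0)
    print(n,'c',c.round(4),'edges',np.linalg.norm(e,axis=1).round(4),'ang',((np.degrees(np.arctan2(e[:,1],e[:,0]))+45)%90-45).round(1))
    return c
show('tester T',[T(*p,.062) for p in [(432,35),(752,68),(723,326),(406,292)]])
show('tester S',[S(*p,.062) for p in [(560,138),(753,252),(526,324),(356,190)]])
show('nest T',[T(*p,.019) for p in [(560,343),(654,352),(646,450),(550,440)]])
show('nest S',[S(*p,.019) for p in [(403,331),(463,375),(395,405),(345,352)]])
show('cube T',[T(*p,.030) for p in [(205,502),(272,491),(278,548),(217,561)]])
print('ring',T(240,520,.033),S(80,242,.033))
show('stand T',[T(*p,.044) for p in [(178,236),(291,240),(291,352),(175,346)]])
show('stand S',[S(*p,.044) for p in [(265,143),(330,180),(266,208),(198,170)]])
print('hole',T(470,202,.062),S(458,188,.062),'stylus top',T(218,278,.112),S(260,52,.112))
print('lip front mid',T(595,503,.048), 'panel top ends',T(493,458,.052),T(699,482,.052))
print('purple tip S',S(140,386,.0),'purp top',T(446,566,.1),S(130,200,.1))
E
python3 m.py
```

```text
tester T c [0.6127 0.0474] edges [0.1663 0.1349 0.1634 0.1339] ang [-6.9 -7.9 -7.3 -6.7]
tester S c [0.609  0.0463] edges [0.1673 0.1378 0.1681 0.135 ] ang [-8.8 -5.8 -9.7 -6.1]
nest T c [0.5027 0.0354] edges [0.0504 0.0524 0.0513 0.0519] ang [-6.6 -6.1 -7.1 -7.1]
nest S c [0.5057 0.0347] edges [0.0519 0.0426 0.0553 0.0356] ang [ -4.8   2.1 -11.9  -1.4]
cube T c [0.4385 0.2256] edges [0.0354 0.0299 0.0324 0.0314] ang [ 8.1  5.3 10.8 10.9]
ring [0.44142003 0.22675711] [0.43629367 0.22502484]
stand T c [0.559  0.2272] edges [0.0587 0.0585 0.0601 0.0574] ang [-3.1 -0.8 -4.1 -2.1]
stand S c [0.5512 0.2172] edges [0.0673 0.0503 0.0667 0.0534] ang [-1.4 10.   1.2 10. ]
hole [0.602135   0.10337931] [0.5995499  0.10473051] stylus top [0.56023639 0.22599636] [0.55976396 0.2306082 ]
lip front mid [0.44642925 0.04202563] panel top ends [0.47068394 0.09418726] [ 0.45610573 -0.01165835]
purple tip S [0.41135288 0.12389548] purp top [0.4177805  0.11796923] [0.41379637 0.12563813]
```

Both cameras agree and the numbers fit the given sizes:

| Item | Position (m) | Yaw |
|---|---|---|
| Tester | (.6127, .0474) | -7.2° |
| Nest | (.503, .0355) | – |
| Hole | (.602, .1035) | – |
| Cube | (.4395, .226) | about +9° |
| Stylus | (.5597, .228) | – |

The drawer is about 76 mm open. I'll move above the cube now.

```bash
python3 -m pendant '[[[0,0,0.0108,0.07,-0.105,-0.02,0.75],[0,0,0.0108,0.07,-0.105,-0.02,0.75],[0,0,0.0108,0.07,-0.105,-0.02,0.75],[0,0,0.0108,0.07,-0.105,-0.02,0.75],[0,0,0.0108,0.07,-0.105,-0.02,0.75],[0,0,0.0108,0.07,-0.105,-0.02,0.75],[0,0,0.0108,0.07,-0.105,-0.02,0.75],[0,0,0.0108,0.07,-0.105,-0.02,0.75],[0,0,0.0108,0.07,-0.105,-0.02,0.75],[0,0,0.0108,0.07,-0.105,-0.02,0.75],[0,0,0.0108,0.07,-0.105,-0.02,0.75],[0,0,0.0108,0.07,-0.105,-0.02,0.75],[0,0,0.0108,0.07,-0.105,-0.02,0.75],[0,0,0.0108,0.07,-0.105,-0.02,0.75],[0,0,0,0,0,0,0.75]]]'
cat > st.py <<'E'
from h import *
from scipy.spatial.transform import Rotation as R
s=manip.state(); q=s['tool_rot']; M=R.from_quat([*q[1:],q[0]]).as_matrix()
print('t',round(s['time'],2),'p',s['tool_pos'].round(4),'jaw',np.degrees(np.arctan2(M[1,0],M[0,0])).round(2),'z',M[:,2].round(4),'F',s['contact_force'].round(1),'w',round(s['gripper_width'],3))
E
python3 st.py
```

```text
time: 1.98
tool_pos: [0.4416, 0.2244, 0.1604]
tool_rot: [-0.0, 0.651, 0.759, -0.001]
contact_force: [0.4, 0.0, 0.2]
gripper_width: 0.752
t 1.98 p [0.4416 0.2244 0.1604] jaw 98.71 z [-1.6e-03 -6.0e-04 -1.0e+00] F [0.4 0.  0.2] w 0.752
```

```bash
python3 -m pendant '[[[0,0,0,-0.008,0.006,-0.09,0.75],[0,0,0,0,0,-0.1,0.75],[0,0,0,0,0,-0.1,0.75],[0,0,0,0,0,-0.1,0.75],[0,0,0,0,0,-0.09,0.75],[0,0,0,0,0,-0.07,0.75],[0,0,0,0,0,-0.04,0.75],[0,0,0,0,0,-0.02,0.75],[0,0,0,0,0,0,0.75],[0,0,0,0,0,0,0],[0,0,0,0,0,0,0],[0,0,0,0,0,0,0],[0,0,0,0,0,0,0],[0,0,0,0,0,0,0],[0,0,0,0,0,0,0]]]'; python3 st.py
```

```text
time: 3.85
tool_pos: [0.4404, 0.2276, 0.0098]
tool_rot: [0.001, 0.65, 0.76, 0.001]
contact_force: [-0.4, -0.7, 6.0]
gripper_width: 0.383
t 3.85 p [0.4404 0.2276 0.0098] jaw 98.89 z [ 1.9e-03  6.0e-04 -1.0e+00] F [-0.4 -0.7  6. ] w 0.383
```

```bash
python3 -m pendant '[[[0,0,0,0,0,0.05,0],[0,0,0,0,0,0.1,0],[0,0,0,0,0,0.12,0],[0,0,0,0,0,0.12,0],[0,0,0,0,0,0.12,0],[0,0,0,0,0,0.09,0],[0,0,-0.01,0.0277,-0.0854,0,0],[0,0,-0.01,0.0277,-0.0854,0,0],[0,0,-0.01,0.0277,-0.0854,0,0],[0,0,-0.01,0.0277,-0.0854,0,0],[0,0,-0.01,0.0277,-0.0854,0,0],[0,0,-0.01,0.0277,-0.0854,0,0],[0,0,-0.01,0.0277,-0.0854,0,0],[0,0,-0.01,0.0277,-0.0854,0,0],[0,0,-0.01,0.0277,-0.0854,0,0],[0,0,0,0,0,0,0]]]'; python3 st.py; python3 - <<'E'
from h import *
f=grab('scene'); im=f['frame'][110:260,240:440]; cv2.imwrite('pics/held.png',cv2.resize(im,None,fx=4,fy=4,interpolation=cv2.INTER_CUBIC))
E
```

```text
time: 5.85
tool_pos: [0.5016, 0.0343, 0.1588]
tool_rot: [-0.0, 0.751, 0.66, -0.0]
contact_force: [0.1, 0.1, -0.7]
gripper_width: 0.385
t 5.85 p [0.5016 0.0343 0.1588] jaw 82.58 z [-8.e-04  1.e-04 -1.e+00] F [ 0.1  0.1 -0.7] w 0.385
```

View pics/held.png

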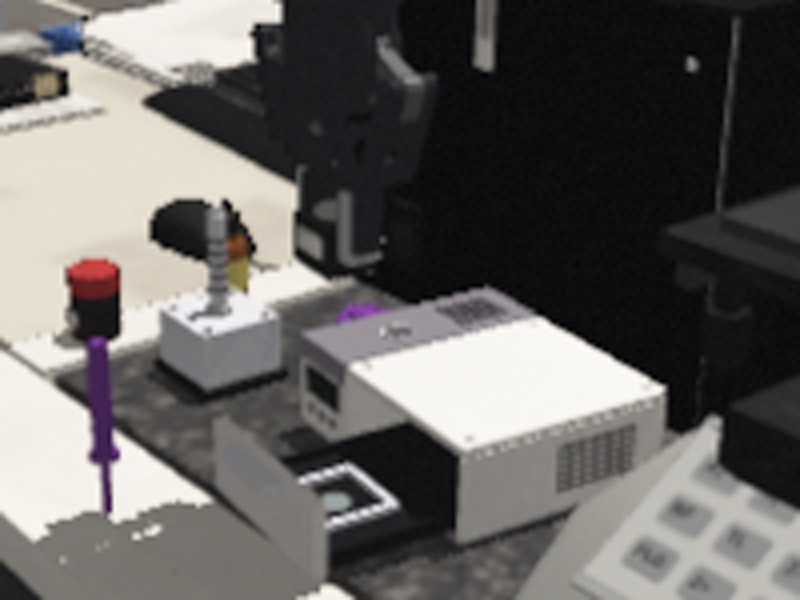

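The cube is held upright: its front-bottom corners are at about (296,258) and (345,273), above the tester. I'll compare that with the predicted corners to get its offset in the grip.

```bash
python3 - <<'E'
from h import *
f=load('scene'); a=np.radians(-7.4); ex=np.array([np.cos(a),np.sin(a)]); ey=np.array([-ex[1],ex[0]]); c=np.array([.5016,.0343])
for sx in (-1,1):
  for sy in (1,-1):
    for z in (.151,.179):
      p=proj(f,[*(c+sx*.015*ex+sy*.017*ey),z]); print(sx,sy,z,((p-[240,110]+.5)*4-.5).round(0))
E
```

```text
-1 1 0.151 [296. 258.]
-1 1 0.179 [296. 205.]
-1 -1 0.151 [331. 280.]
-1 -1 0.179 [331. 226.]
1 1 0.151 [347. 247.]
1 1 0.179 [348. 195.]
1 -1 0.151 [383. 268.]
1 -1 0.179 [384. 215.]
```

```bash
python3 -m pendant '[[[0,0,0.001,0.004,0.004,-0.07,0],[0,0,0,0,0,-0.09,0],[0,0,0,0,0,-0.09,0],[0,0,0,0,0,-0.09,0],[0,0,0,0,0,-0.08,0],[0,0,0,0,0,-0.05,0],[0,0,0,0,0,-0.03,0],[0,0,0,0,0,-0.02,0],[0,0,0,0,0,-0.015,0],[0,0,0,0,0,0,0],[0,0,0,0,0,0,0]]]'; python3 st.py
```

```text
time: 7.28
tool_pos: [0.5032, 0.0361, 0.0255]
tool_rot: [0.0, 0.75, 0.662, 0.0]
contact_force: [-0.3, 0.1, -0.8]
gripper_width: 0.387
t 7.28 p [0.5032 0.0361 0.0255] jaw 82.87 z [ 9.e-04 -1.e-04 -1.e+00] F [-0.3  0.1 -0.8] w 0.387
```

```bash
python3 -m pendant '[[[0,0,0,0,0,-0.008,0],[0,0,0,0,0,-0.006,0],[0,0,0,0,0,0,0]]]'; python3 st.py; python3 -m pendant '[[[0,0,0,0,0,0,0.65],[0,0,0,0,0,0,0.65],[0,0,0,0,0,0,0.65],[0,0,0,0,0,0,0.65],[0,0,0,0,0,0.04,0.65],[0,0,0,0,0,0.1,0.65],[0,0,0,0,0,0.12,0.65],[0,0,0,0,0,0.12,0.65],[0,0,0,0,0,0.1,0.5],[0,0,0,0,0,0.04,0],[0,0,0,-0.08,0,0,0],[0,0,0,-0.12,0.005,0,0],[0,0,0,-0.12,0.005,0,0],[0,0,0,-0.08,0.005,0,0],[0,0,0,0,0,0,0]]]'; python3 st.py;  python3 - <<'E'
from h import *
f=grab('top'); im=f['frame'][115:245,195:375]; cv2.imwrite('pics/placed.png',cv2.resize(im,None,fx=4.4,fy=4.4,interpolation=cv2.INTER_CUBIC))
E
```

```text
time: 7.65
tool_pos: [0.5035, 0.036, 0.0223]
tool_rot: [0.0, 0.75, 0.662, 0.0]
contact_force: [-0.3, -0.3, 3.4]
gripper_width: 0.382
t 7.65 p [0.5035 0.036  0.0223] jaw 82.87 z [ 1.2e-03 -2.0e-04 -1.0e+00] F [-0.3 -0.3  3.4] w 0.382
time: 9.52
tool_pos: [0.4018, 0.04, 0.1509]
tool_rot: [-0.0, 0.75, 0.662, -0.0]
contact_force: [0.4, 0.3, 0.4]
gripper_width: -0.003
t 9.53 p [0.4018 0.04   0.1509] jaw 82.88 z [-3.e-04  0.e+00 -1.e+00] F [0.4 0.3 0.4] w -0.003
```

View pics/placed.png

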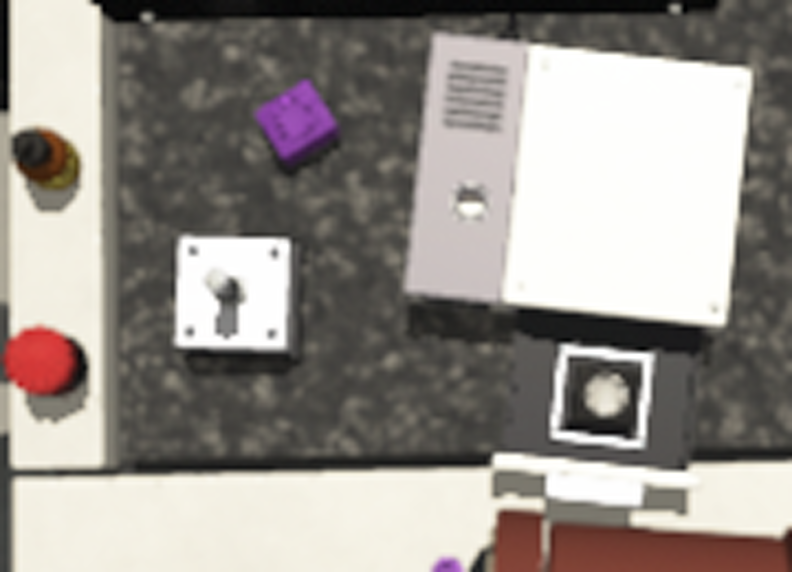

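The cube sits upright inside the nest rim, its ring at about (605,395) and the rim clear all round. Next I lower the closed fingers in front of the lip and push.

```bash
python3 -m pendant '[[[0,0,0,0.033,0.03,-0.06,0],[0,0,0,0,0,-0.1,0],[0,0,0,0,0,-0.1,0],[0,0,0,0,0,-0.1,0],[0,0,0,0,0,-0.08,0],[0,0,0,0,0,-0.044,0],[0,0,0,0,0,0,0],[0,0,0,0.03,-0.0038,0,0],[0,0,0,0.03,-0.0038,0,0],[0,0,0,0.03,-0.0038,0,0],[0,0,0,0.03,-0.0038,0,0],[0,0,0,0.03,-0.0038,0,0],[0,0,0,0.03,-0.0038,0,0],[0,0,0,0.03,-0.0038,0,0],[0,0,0,0.03,-0.0038,0,0]]]'; python3 st.py; python3 -m pendant '[[[0,0,0,0.03,-0.0038,0,0],[0,0,0,0.03,-0.0038,0,0],[0,0,0,0.03,-0.0038,0,0],[0,0,0,0.03,-0.0038,0,0],[0,0,0,0,0,0,0]]]'; python3 st.py
```

```text
time: 11.45
tool_pos: [0.4715, 0.0397, 0.0305]
tool_rot: [-0.0, 0.75, 0.662, -0.0]
contact_force: [-2.3, -0.1, 1.7]
gripper_width: 0.001
t 11.45 p [0.4715 0.0397 0.0305] jaw 82.88 z [-2.e-04 -1.e-04 -1.e+00] F [-2.3 -0.1  1.7] w 0.001
time: 12.08
tool_pos: [0.5021, 0.036, 0.0308]
tool_rot: [0.0, 0.75, 0.662, 0.001]
contact_force: [-0.2, 0.3, 0.7]
gripper_width: 0.001
t 12.07 p [0.5021 0.036  0.0308] jaw 82.86 z [ 1.5e-03  2.0e-04 -1.0e+00] F [-0.2  0.3  0.7] w 0.001
```

```bash
python3 -m pendant '[[[0,0,0,0.012,-0.0015,0,0],[0,0,0,0.012,-0.0015,0,0],[0,0,0,0.01,-0.0015,0,0]]]'; python3 st.py; python3 -m pendant '[[[0,0,0,0.006,-0.0008,0,0],[0,0,0,0.006,-0.0008,0,0]]]'; python3 st.py
```

```text
time: 12.45
tool_pos: [0.5095, 0.035, 0.0305]
tool_rot: [-0.0, 0.75, 0.662, 0.0]
contact_force: [-1.3, 1.2, 0.6]
gripper_width: 0.001
t 12.45 p [0.5095 0.035  0.0305] jaw 82.87 z [-2.e-04  4.e-04 -1.e+00] F [-1.3  1.2  0.6] w 0.001
time: 12.7
tool_pos: [0.5114, 0.0348, 0.0304]
tool_rot: [-0.001, 0.75, 0.662, -0.001]
contact_force: [-8.3, 2.6, 7.6]
gripper_width: -0.003
t 12.7 p [0.5114 0.0348 0.0304] jaw 82.87 z [-3.6e-03  6.0e-04 -1.0e+00] F [-8.3  2.6  7.6] w -0.003
```

```bash
python3 -m pendant '[[[0,0,0,0.006,-0.0008,0,0],[0,0,0,0.004,0,0,0],[0,0,0,0,0,0,0]]]'; python3 st.py; python3 -m pendant '[[[0,0,0,-0.03,0.004,0,0],[0,0,0,-0.09,0.01,0,0],[0,0,0,-0.1,0.01,0,0],[0,0,0,-0.03,0,0.06,0],[0,0,0,0,0,0.12,0],[0,0,0,0,0,0.15,0.2],[0,0,0,0,0,0.15,0.4],[0,0,0,0,0,0.1,0.6],[0,0,0,0,0,0,0.6]]]'; python3 st.py
```

```text
time: 13.08
tool_pos: [0.5114, 0.0348, 0.0304]
tool_rot: [-0.004, 0.75, 0.662, -0.004]
contact_force: [-15.8, 2.4, 14.2]
gripper_width: 0.004
t 13.07 p [0.5114 0.0348 0.0304] jaw 82.9 z [-1.040e-02  7.000e-04 -9.999e-01] F [-15.8   2.4  14.2] w 0.004
time: 14.2
tool_pos: [0.4545, 0.04, 0.1782]
tool_rot: [0.002, 0.75, 0.662, 0.002]
contact_force: [-0.0, 0.3, -0.1]
gripper_width: 0.601
t 14.2 p [0.4545 0.04   0.1782] jaw 82.87 z [ 6.6e-03 -7.0e-04 -1.0e+00] F [-0.   0.3 -0.1] w 0.601
```

```bash
python3 -m pendant '[[[0,0,0,0.0526,0.094,0,0.6],[0,0,0,0.0526,0.094,0,0.6],[0,0,0,0.0526,0.094,0,0.6],[0,0,0,0.0526,0.094,0,0.6],[0,0,0,0.0526,0.094,0,0.6],[0,0,0,0.0526,0.094,0,0.6],[0,0,0,0.0526,0.094,0,0.6],[0,0,0,0.0526,0.094,0,0.6],[0,0,0,0,0,0,0.6]]]'; python3 st.py;  python3 - <<'E'
from h import *
f=grab('scene'); im=f['frame'][110:260,240:440]; cv2.imwrite('pics/shut.png',cv2.resize(im,None,fx=4,fy=4,interpolation=cv2.INTER_CUBIC))
E
```

```text
time: 15.32
tool_pos: [0.5573, 0.229, 0.1733]
tool_rot: [-0.0, 0.749, 0.662, -0.001]
contact_force: [-0.1, -0.3, 0.4]
gripper_width: 0.598
t 15.32 p [0.5573 0.229  0.1733] jaw 82.97 z [-2.4e-03 -8.0e-04 -1.0e+00] F [-0.1 -0.3  0.4] w 0.598
```

View pics/shut.png

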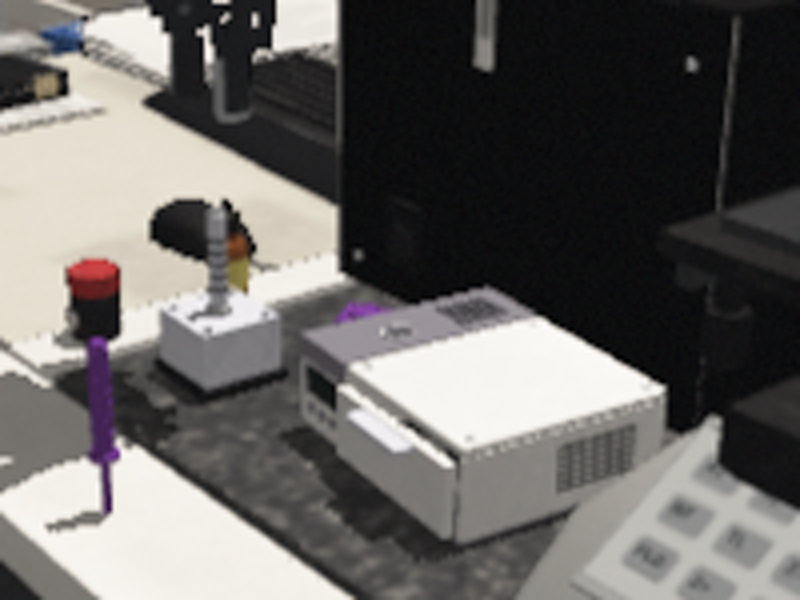

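The drawer is shut, panel flush at (400,450), and the purple stylus, jar and oil are undisturbed. Now I descend onto the stylus handle and grip.

```bash
python3 -m pendant '[[[0,0,0,0.01,-0.004,-0.05,0.6],[0,0,0,0,0,-0.08,0.6],[0,0,0,0,0,-0.08,0.6],[0,0,0,0,0,-0.08,0.6],[0,0,0,0,0,-0.08,0.6],[0,0,0,0,0,-0.06,0.6],[0,0,0,0,0,0,0.6],[0,0,0,0,0,0,0.6]]]'; python3 st.py; python3 -m pendant '[[[0,0,0,0,0,0,0],[0,0,0,0,0,0,0],[0,0,0,0,0,0,0],[0,0,0,0,0,0,0],[0,0,0,0,0,0,0],[0,0,0,0,0,0,0],[0,0,0,0,0,0,0]]]'; python3 st.py
```

```text
time: 16.38
tool_pos: [0.5609, 0.2275, 0.0687]
tool_rot: [0.0, 0.75, 0.662, 0.001]
contact_force: [-0.2, 0.5, -0.0]
gripper_width: 0.6
t 16.38 p [0.5609 0.2275 0.0687] jaw 82.88 z [ 1.2e-03  3.0e-04 -1.0e+00] F [-0.2  0.5 -0. ] w 0.6
time: 17.25
tool_pos: [0.5608, 0.2278, 0.0688]
tool_rot: [0.0, 0.75, 0.662, 0.001]
contact_force: [0.9, 3.6, 4.2]
gripper_width: 0.123
t 17.25 p [0.5608 0.2278 0.0688] jaw 82.87 z [ 0.0013  0.0011 -1.    ] F [0.9 3.6 4.2] w 0.123
```

```bash
python3 -m pendant '[[[0,0,0,0,0,0.04,0],[0,0,0,0,0,0.08,0],[0,0,0,0,0,0.08,0],[0,0,0,0,0,0.08,0],[0,0,0,0,0,0.06,0],[0,0,0,0,0,0.02,0],[0,0,0,0.02,-0.06,0,0],[0,0,0,0.0275,-0.083,0,0],[0,0,0,0.0275,-0.083,0,0],[0,0,0,0.0275,-0.083,0,0],[0,0,0,0.0275,-0.083,0,0],[0,0,0,0.02,-0.06,0,0],[0,0,0,0.015,-0.045,0,0],[0,0,0,0,0,0,0],[0,0,0,0,0,0,0]]]'; python3 st.py; python3 - <<'E'
from h import *
f=grab('scene'); im=f['frame'][130:220,290:410]; a=cv2.resize(im,None,fx=5,fy=5,interpolation=cv2.INTER_CUBIC)
cv2.imwrite('pics/hover.png',a)
E
```

```text
time: 19.12
tool_pos: [0.6014, 0.1034, 0.158]
tool_rot: [-0.0, 0.75, 0.662, 0.0]
contact_force: [0.0, -0.5, -0.8]
gripper_width: 0.119
t 19.12 p [0.6014 0.1034 0.158 ] jaw 82.9 z [-2.e-04  3.e-04 -1.e+00] F [ 0.  -0.5 -0.8] w 0.119
```

View pics/hover.png

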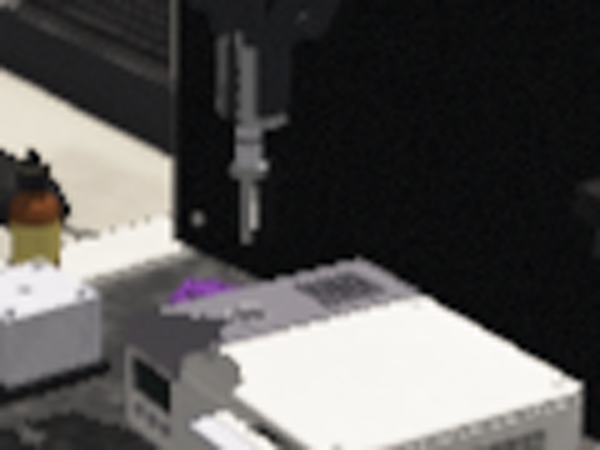

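```bash
python3 - <<'E'
from h import *
f=load('scene')
for (u,v) in [(248,242),(248,244),(246,243),(250,243)]: print(ray(f,(u+.5)/5-.5+290,(v+.5)/5-.5+130,.0992).round(4))
for z in (.0992,.1332,.1372,.19):
    p=proj(f,[.6014,.1034,z]); print(z,((p-[290,130]+.5)*5-.5).round(1))
im=imaging.grab_frame('scene')['frame']
g=cv2.cvtColor(im,cv2.COLOR_BGR2GRAY)
print(g[160:182,333:346])
h=cv2.cvtColor(cv2.imread('scene0_raw.png'),cv2.COLOR_BGR2GRAY); print(h[187:199,328:350])
t=cv2.cvtColor(cv2.imread('top0_raw.png'),cv2.COLOR_BGR2GRAY); print(t[153:168,293:310])
E
```

```text
[0.5985 0.1025 0.0992]
[0.5969 0.1007 0.0992]
[0.597  0.1022 0.0992]
[0.5984 0.101  0.0992]
0.0992 [251.7 240. ]
0.1332 [252.9 170.4]
0.1372 [253.1 162.1]
0.19 [255.1  49.4]
[[ 11  12  13  13 103 121 121 120 116  65  16  15  14]
 [ 11  13  11  17 102 121 121 120 117  65  21  21  11]
 [ 11  12  16  51 103 120 122 120 130 133  75  21  14]
 [ 15  10  29  77  98 107 110 109 126 152  87  15  17]
 [ 11  12  30  72  88  91  91  91  93  79  41  17  15]
 [ 13  12  13  45  67  87  92  87  75  49  23  17  16]
 [ 13  13  10  13  17  76  91  74  38  19  18  18  16]
 [ 12  13  15  15  18  76  90  93  53  21  16  17  12]
 [ 11  13  14  14  18  75  90 131  80  21  17  16  14]
 [ 14  13  11  17  18  77  90 152  95  21  19  16  17]
 [ 13  13   9  16  17  76  89 153  95  20  16  17  14]
 [ 13  10  11  12  18  76  89 154  96  19  19  16  16]
 [ 11  14  11  16  17  75  89 158 100  21  17  18  17]
 [ 11  11  13  13  15  76  89 127  76  18  18  18  14]
 [ 13  13  10  14  13  77  89  51  21  17  18  17  17]
 [ 13  14  14  13  15  76  89  49  18  15  16  14  16]
 [ 13  12  14  10  13  75  88  49  15  16  17 
[... 1767 characters left out ...]
194 195 188 172 136 100 104 109 122 157 177 186 196 196 196]
 [194 195 194 195 201 171 109 107 111 103 107 132 168 192 196 196 196]
 [194 194 195 194 205 177 112 120 133 129 124 118 164 198 196 196 196]
 [193 194 193 194 209 186 203 241 242 242 242 208 164 197 195 195 195]
 [194 193 193 194 196 171 215 251 254 254 251 229 187 189 195 194 195]
 [194 194 194 194 188 185 182 218 239 237 217 198 203 191 195 195 195]
 [193 194 194 194 194 201 177 178 202 190 167 171 198 195 195 196 196]
 [193 193 193 194 194 194 186 193 203 199 189 184 194 195 195 195 195]
 [193 193 193 193 194 194 194 194 194 194 194 194 194 195 194 194 194]
 [193 193 193 193 193 194 194 193 194 194 194 194 194 195 194 194 195]]
```

The pin tip is at about (248,242) and the ring around (246,314). From the same-camera differences, the tip needs about +2 mm in x and +1.3 mm in y. I'll shift, go down to just above the mouth and check.

```bash
python3 -m pendant '[[[0,0,0,0.008,0.005,-0.03,0],[0,0,0,0,0,-0.05,0],[0,0,0,0,0,-0.03,0],[0,0,0,0,0,-0.02,0],[0,0,0,0,0,-0.004,0],[0,0,0,0,0,0,0]]]'; python3 st.py; python3 - <<'E'
from h import *
f=grab('scene'); im=f['frame']; cv2.imwrite('near_raw.png',im); o=cv2.imread('scene0_raw.png')
k=lambda i: cv2.resize(i[160:205,315:365],None,fx=8,fy=8,interpolation=cv2.INTER_CUBIC)
cv2.imwrite('pics/near.png',np.hstack([k(im),k(o)]))
E
```

```text
time: 19.98
tool_pos: [0.6037, 0.1042, 0.1248]
tool_rot: [0.0, 0.75, 0.662, 0.0]
contact_force: [0.5, -0.0, -0.7]
gripper_width: 0.12
t 19.98 p [0.6037 0.1042 0.1248] jaw 82.87 z [ 4.e-04  0.e+00 -1.e+00] F [ 0.5 -0.  -0.7] w 0.12
```

View pics/near.png

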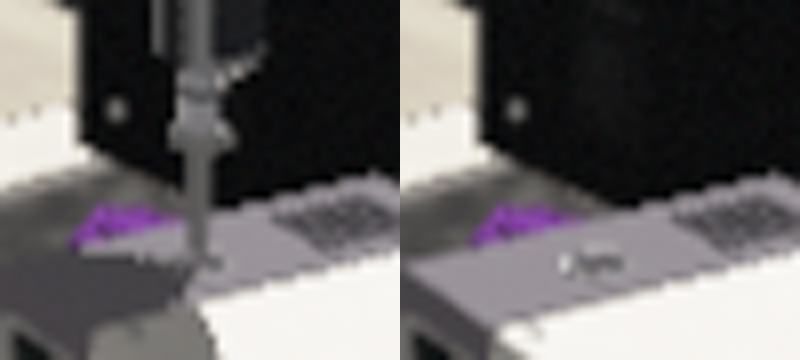

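```bash
python3 - <<'E'
from h import *
g=cv2.cvtColor(cv2.imread('near_raw.png'),cv2.COLOR_BGR2GRAY); print(g[177:200,333:348])
f=load('scene'); print(proj(f,[.6037,.1042,.066]),proj(f,[.6037,.1042,.062]))
o=cv2.imread('scene0_raw.png').astype(int)
print(o[188:198,332:348,2]-o[188:198,332:348,0])
E
```

```text
[[ 13  11  12  77  88  93  98  99  95  90  99  57  14  13  14]
 [ 13  13  14  58  69  87  93  93  92  75  67  36  12  13  12]
 [ 11  12  12  10  16  74  88  91  73  35   9  15  13  15  13]
 [  8  11  12  12  11  71  89  90  47   9  11  11  12  11  14]
 [ 26  13  12  14  12  72  88  89  48  15  13  13  14  13  13]
 [ 61  48  25  15  13  71  89  89  48  13  11  12  14  13  12]
 [ 85  74  60  62  34  77  89  89  48  13  11  13  16  11   9]
 [ 89  77  78  88  73  84  89  88  47  15  15  12  14  12  12]
 [ 92  83  80  84  92  91  89  89  50  16  12  13  79 100 102]
 [ 94  85  86  85  86  87  89  95  92  99 104 103 133 148 150]
 [ 94  89 101 106 110  98  90 105 131 147 150 150 150 150 149]
 [123 126 134 136 142 115  94 104 139 150 150 150 150 150 150]
 [147 150 150 150 150 117  93 104 139 149 150 150 149 150 151]
 [151 149 150 150 151 118  93 105 150 154 150 150 150 150 150]
 [131 143 148 145 138 124 105 107 146 151 150 150 151 150 151]
 [ 87 112 125 115 109 113 104 100 106 120 153 153 150 150 150]
 [ 66  68  80  76  92  82 101 126 115 120 156 154 150 149 150]
 [ 68  68  69  73  78  77 123
[... 376 characters left out ...]
] [340.20576151 191.96549005]
[[-24 -20 -18 -12  -9  -5  -1  -1   0  -1   0  -1   0   0   0  -1]
 [ -8  -3   0   0  -1   0   0  -1   0   0   0  -1   0  -1   0   0]
 [  0   0   0  -1   0   1   2   3   1   1   1   0   0   0  -1   0]
 [  0  -1   0   1   1   0   1   2   2   2   1   1  -1  -1   0   0]
 [  0   0   0   3   2   0   0   0   0   0   1   2   1   0   0   0]
 [  0   0  -1   2   2   1   1   1  -2   0   1   1   1   0  -1   0]
 [  0   0   0   0   1   1   1   2  -1   0   1   0   0  -1   0   0]
 [  1   0  -1  -1   0   0   0   0   0   0   0  -1   0   0   2   3]
 [ -1   1   0   0   0   0  -1   0   0   0   1   4   5   9  12  11]
 [  0   0   0   0   0   0   3   3   5   9  11  10   7   6   6   6]]
```

The tip and hole columns agree within about 0.3 px (<1 mm). I'll descend into the hole while watching the force.

```bash
python3 -m pendant '[[[0,0,0,0,0,-0.012,0],[0,0,0,0,0,-0.012,0],[0,0,0,0,0,0,0]]]'; python3 st.py; 
```

```text
time: 20.4
tool_pos: [0.6032, 0.1043, 0.1181]
tool_rot: [-0.0, 0.75, 0.662, -0.0]
contact_force: [0.3, -0.1, 0.9]
gripper_width: 0.121
t 20.4 p [0.6032 0.1043 0.1181] jaw 82.88 z [-8.e-04 -0.e+00 -1.e+00] F [ 0.3 -0.1  0.9] w 0.121
```

```bash
python3 -m pendant '[[[0,0,0,0,0,-0.01,0],[0,0,0,0,0,-0.01,0],[0,0,0,0,0,0,0]]]'; python3 st.py; 
```

```text
time: 20.78
tool_pos: [0.6033, 0.1043, 0.1131]
tool_rot: [-0.0, 0.75, 0.662, -0.0]
contact_force: [0.2, 0.0, -0.7]
gripper_width: 0.125
t 20.77 p [0.6033 0.1043 0.1131] jaw 82.87 z [-7.e-04 -0.e+00 -1.e+00] F [ 0.2  0.  -0.7] w 0.125
```

The tip is about 8 mm into the hole with no contact. I continue down to the cap.

```bash
python3 -m pendant '[[[0,0,0,0,0,-0.014,0],[0,0,0,0,0,-0.014,0],[0,0,0,0,0,0,0]]]'; python3 st.py; python3 -m pendant '[[[0,0,0,0,0,-0.008,0],[0,0,0,0,0,-0.008,0],[0,0,0,0,0,0,0]]]'; python3 st.py
```

```text
time: 21.15
tool_pos: [0.6035, 0.1043, 0.1064]
tool_rot: [-0.0, 0.75, 0.662, -0.0]
contact_force: [-0.1, 0.5, -0.8]
gripper_width: 0.119
t 21.15 p [0.6035 0.1043 0.1064] jaw 82.87 z [-1.e-04 -0.e+00 -1.e+00] F [-0.1  0.5 -0.8] w 0.119
time: 21.52
tool_pos: [0.6038, 0.1043, 0.103]
tool_rot: [0.0, 0.75, 0.662, 0.0]
contact_force: [-0.8, -1.2, 3.4]
gripper_width: 0.122
t 21.52 p [0.6038 0.1043 0.103 ] jaw 82.87 z [ 7.e-04  0.e+00 -1.e+00] F [-0.8 -1.2  3.4] w 0.122
```

Spring contact. I press on to the stop, adding small extra travel until the force rises clearly past 5 N.

```bash
python3 -m pendant '[[[0,0,0,0,0,-0.006,0],[0,0,0,0,0,0,0]]]'; python3 st.py; python3 -m pendant '[[[0,0,0,0,0,-0.006,0],[0,0,0,0,0,0,0]]]'; python3 st.py
```

```text
time: 21.78
tool_pos: [0.6037, 0.1043, 0.1013]
tool_rot: [0.0, 0.75, 0.662, 0.0]
contact_force: [-0.9, 0.3, 4.6]
gripper_width: 0.123
t 21.77 p [0.6037 0.1043 0.1013] jaw 82.87 z [ 6.e-04  1.e-04 -1.e+00] F [-0.9  0.3  4.6] w 0.123
time: 22.02
tool_pos: [0.6041, 0.1043, 0.101]
tool_rot: [0.0, 0.75, 0.662, 0.0]
contact_force: [-2.0, -1.0, 8.9]
gripper_width: 0.122
t 22.02 p [0.6041 0.1043 0.101 ] jaw 82.87 z [ 0.0011  0.     -1.    ] F [-2.  -1.   8.9] w 0.122
```

```bash
python3 -m pendant '[[[0,0,0,0,0,-0.004,0],[0,0,0,0,0,0,0],[0,0,0,0,0,0,0]]]'; python3 st.py
```

```text
time: 22.4
tool_pos: [0.6043, 0.1043, 0.1009]
tool_rot: [0.001, 0.75, 0.662, 0.001]
contact_force: [-3.6, -1.1, 11.4]
gripper_width: 0.125
t 22.4 p [0.6043 0.1043 0.1009] jaw 82.88 z [ 0.0016 -0.     -1.    ] F [-3.6 -1.1 11.4] w 0.125
```

The z motion stopped at the expected full depth (.1013 predicted, .1009 read) and the force rose to 11 N. One last look before handing in.

```bash
python3 - <<'E'
from h import *
f=grab('scene'); im=f['frame'][110:260,240:440]; cv2.imwrite('pics/final.png',cv2.resize(im,None,fx=4,fy=4,interpolation=cv2.INTER_CUBIC))
E
python3 st.py
```

```text
t 22.45 p [0.6043 0.1043 0.1009] jaw 82.88 z [ 0.0016 -0.     -1.    ] F [-2.7 -0.5 12. ] w 0.118
```

View pics/final.png

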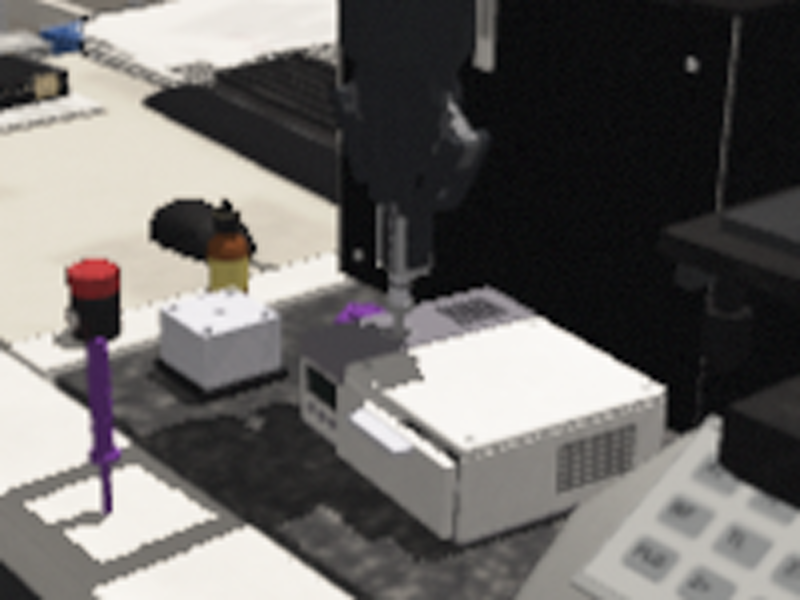

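The stylus is down in the hole at about (398,310), the drawer is still shut, and the jar, oil and purple things are unmoved.

```bash
python3 -c "
from plant import manip
print(manip.job_done())"
```

```text
the job is handed in; nothing more can be done
None
```

The job is handed in at about 22.5 s of the 59 s. The filter cube is in the drawer's nest, the drawer is shut, and the gripped stylus is holding the zero button down.

- **Cube and drawer:** after I let go of the cube, the top view showed it upright inside the nest rim. I then pushed the drawer until it hit its stop at about 16 N, at the position I had calculated for shut. The last picture shows the panel flush.
- **Button:** the pin went into the hole without touching the sides. The spring gave 3.4 N, then 4.6 N at the calculated full depth. Past that the tool barely moved and the force rose to 11–12 N, so the button is on its stop.
- **Other things on the table:** the jar, oil bottle and purple look-alikes look unmoved in the last picture. I did not re-check the coverslip box and the spare objective; the arm stayed well away from them.
- **Small disagreements:** the two cameras differed by 2–4 mm on positions; I shifted the tip about 2 mm before inserting it. A sideways force of about 3 N remained on the stylus while pressing.

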